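# Set and lock the stop fence of a portioning board

### The arm

A 6-joint arm with a two-finger parallel gripper is mounted at the origin on the work surface. World frame = base frame: x ahead of the robot, y to its left, z up, the work surface at z = 0. Lengths are in m, angles in rad, forces in N, time in s.
With the tool pointing down it reaches from about 0.325 to 0.75 m from the base axis. Payload 7.6 kg.
Tool frame: the origin (TCP) lies midway between the tips of the shut fingers; the grasp point (between the pads) lies robot.grasp_offset behind it (robot.grasp_offset is the distance from the TCP to the grasp point, in m); z points along the fingers, y is the line along which they close (so a half turn about z gives the same grasp; the last joint's range is limited). The gripper opens to 85 mm and grips with 20 to 120 N. Pads are 22 mm wide; open, the fingers measure 114 mm over their backs; the gripper's body (76 mm by 85 mm) begins 54 mm behind the grasp point. The pads swing forward as they close: fully open they stand 13 mm farther back than shut.
Start: joints at [1.077, 0.052, 1.401, -0, 1.689, -0.07], TCP at [0.216, 0.479, 0.231] pointing down, gripper open.
Joint ranges: [-2.9, 2.9], [-0.91, 2.17], [0.12, 2.37], [-1.06, 4.2], [0.26, 2.73], [-2.93, 2.93]. Speed limits (rad/s): [2.57, 2.57, 3.01, 3.14, 3.14, 3.14].

### API

Orientations are given as a unit quaternion [x, y, z, w].
In Python, from station import robot, get_image, camera_params, ticket, spot_in, pinpoint gives the robot as it stands. The module is installed in compiled form; this text tells all that it offers.
- The arm moves only by the tool move_arm, never from a script. Its argument "targets" is a list of rows, each a list of 7 numbers: the shift along the tool's x, y, z in cm, then the turn, a rotation vector about the tool's x, y, z in degrees, then the closure, from -1 (fully open) to 1 (shut), so that 0 is half open. In form: [[x, y, z, wx, wy, wz, claw], ...]. A call has 1 to 10 rows; each row is the pose to reach, as a shift and turn from the pose commanded when the call began, along the tool's axes at that moment; what a row does not reach only later rows make up. A row lasts 1/10 s, in which the tool goes at most 50 mm and 8.59 degrees, less where a joint would pass 70% of its speed; a pose out of reach is approached as far as the arm can. A call with a gripper value outside its range is refused whole. The fingers move at their own pace and stop on an object; "squeeze" is the grip in N (left out, the last holds). Time passes only in rows, so rows that repeat a pose let the fingers close. It gives the time, the measured TCP pose, the force, the opening and the grip force at its end, in the units of the state.
- robot.observe(): the state, without advancing time (a new reading comes with each control period).
- get_image(name): name is "scene" or "top" or "wrist"; returns (picture, depth): 480x640x3 uint8, red, green, blue; 480x640 float32, m along the optical axis (not along the pixel's ray), 0 where there is no reading.
- camera_params(name): a dict with "fx", "fy", "cx", "cy" (pixels), "origin" and "attitude" of the camera in the world. Camera axes: x right, y up, looking along -z (the intrinsics and any distortion apply to the point x, -y, -z); pixel columns grow to the right and rows downward; lengths in m; the calibration is good to about 2 mm. A picture is of the moment at which its call begins: read the wrist's pose just before it. camera_params takes no time and is no camera call; for the wrist camera it gives the pose at the moment of the call.
- ticket.job_done(): hands the job in; it is judged then, once.
Trained networks look in the newest picture that a camera, given by its name, has taken for a name from the list of things; names that differ only in an ending like _2 or _b are one class to them, and where a whole thing is asked for, a point or a joint stands for the part that bears it (a point fixed in the world has none). Each returns a list of dicts, best first, with "p" (0 to 1); they miss things now and then, are a little off and sometimes report something else, mostly with a low value. They report only what shows in the picture. A call takes as long as a camera call.
- spot_in(camera, name): "at" ([column, row] in pixels, amid what is visible of it).
- pinpoint(camera, name): "at" ([column, row] in pixels: a listed point, or the origin of a listed thing).
The state is a dict: "clock": time; "joints": joint angles; "joint_velocities": joint speeds; "tau": joint torques, N m; "tool_pos": TCP position; "tcp_rot": TCP orientation; "ft_force": force on the tool from outside, world axes, zero at the start; "torque": the same for the moment, N m; "opening": finger opening in m; "grip_force": force on a finger pad.
Only numpy, scipy, OpenCV 4.12 (cv2) and the standard library are available. Lean on these libraries where they do the work, as an engineer would, in place of code of your own. Each camera call takes 0.05 s, during which the arm holds its last target. There are 200 camera calls.

### The job

Set the portion size on the portioning board: slide the blue fence along its slots towards the red setting stop until it bears snugly but gently against it, then swing the black clamp lever clockwise (seen from above) until the clamp is firmly tight, without over-tightening it. Leave the fence against the stop, let go, and leave the tub, bowl and shaker where they are.

Things in the scene. Friction and masses are not known exactly. Their poses are not given: they have to be found in the camera images.
- board: fixed portioning board, white top on a steel tray, 200 mm (x) by 430 mm (y), top face 20 mm above the work surface; origin at the centre of its underside. The fence slides along its y axis. Low knife-guide posts (top at 70 mm) stand at its +y end; a low guide bolt sits on its -y half. Yaw varies by up to 17 degrees
- fence: blue upright plate 140 mm long (board x), 10 mm thick (y), top 87 mm above the work surface, on a slotted aluminium foot reaching 167 mm to -y (foot top at 27 mm). Origin: mid plate, 20 mm above the work surface; axes as the board's. Slides along board y only, 130 mm travel, starting near its -y end; takes about 3 N while unclamped, stays where left. The red stop lies to its +y
- fence_grip (a point): top edge of the blue plate, 30 mm to the -x side of its middle, midway through its 10 mm thickness: a good place to pinch it from above, with the fingers closing along board y; plate free on both sides from 27 mm above the work surface
- fence_face (a point): point on the fence's +y face that meets the red stop, 40 mm above the work surface, 58 mm to +x of the plate's middle
- stop: red setting stop fixed to the board: 24 mm (x) by 30 mm (y) by 26 mm high, standing on the board top; origin at the bottom edge of its -y face, against which the fence comes; axes as the board's. A hard stop: snug is 4 to 10 N, it must never be pressed by more than 15 N. Its place along the scale varies by 50 mm
- stop_face (a point): middle of the red stop's -y face, 40 mm above the work surface, exactly where fence_face meets it
- lever: clamp lever: black arm turning level, pointing along its own x; at its end, 80 mm from the pivot, an upright red round grip, 16 mm thick, 40 mm tall. Origin on the pivot. Starts loose, tightens clockwise from above, travel 109 deg. Loose it takes 6 N sideways at the grip; after 8-57 deg (unknown) it bites and the force climbs 1 N per 3 mm. Firm: 10 to 12 N; over 14 N: too tight. Stays where left
- lever_knob (a point): centre of the top of the lever's red grip, 102 mm above the work surface; the grip reaches 40 mm down from here
- lever_pivot (a point): point on the lever's vertical turning axis
- tub: lidded plastic tub 106 x 146 x 57 mm, yellow lid; loose bystander, origin at the centre of its underside
- bowl: steel bowl 120 mm across, 55 mm high; loose bystander, origin at the centre of its underside
- shaker: glass shaker jar, 52 mm diameter, 130 mm tall; loose bystander, origin at the centre of its underside
- clamp: the clamp that carries the lever: a bolt through the fence's +x slot with a 26 mm brass washer under the lever. The lever drives the washer down by 5 mm a radian, on stiff springs, onto the fence's foot; the gap when loose differs each time, 0.7 to 5 mm. Origin on the bolt's axis, level with the board's top

How it is judged:
On the way, in this order (a step that is already met when the one before it is completed fails the run):
1. the fence bears on the red stop with at least 2 N (contact force between fence and stop above 2 N), for 0.2 s.
2. the clamp is tight: it grips the fence with at least 45 N (the robot off the fence) (contact force between fence and anything else above 45 N and contact force between the fingers and fence below 0.5 N), for 0.2 s.
At the end, for the whole second after the job is handed in: the fence's face is within 1.5 mm of the red stop's face, the clamp grips the fence with at least 45 N, and lever and fence are at rest (y of fence_face in the frame of stop_face between -0.0015 and 0.0015 m and contact force between fence and anything else above 45 N and angular speed of lever below 0.05 rad/s and linear speed of fence below 0.005 m/s); the robot touches nothing.
It fails at once if the red stop is pressed by more than 16 N (contact force between fence and stop above 16 N).
It fails at once if the clamp is over-tightened: more than 175 N on the fence (contact force between fence and anything else above 175 N).
It fails at once if the tub, bowl or shaker is moved by more than 25 mm (distance of any of tub, bowl, shaker from where it was at the start of the episode above 0.025 m).
It also fails if it takes over 64 s, if anything falls off the work surface, if the arm or the gripper's body presses on something with over 40 N, if the wrist force passes 120 N, or if a joint passes its speed limit or range.

## Working session

There is one attempt and no reset: what is moved stays moved. The work goes in short steps, Python scripts to look and compute and a tool call to move; the robot and the scene stay as the last step left them, time stands still between calls to the robot, and variables do not carry over. Pictures are saved under pics/ and viewed, at most 10 in all, crops included, and the job is handed in when it is done.

Besides the shell and the picture viewer there is one more tool, called after ">>>" in YAML: its name, and indented under it one key for each argument. move_arm: Moves the arm, as the interface text tells. Its arguments: {"type":"object","properties":{"targets":{"type":"array","items":{"type":"array","items":{"type":"number"}}},"squeeze":{"type":"number"}},"required":["targets"]}

```bash
mkdir -p pics
cat > h.py <<'E'
import numpy as np, cv2
from scipy.spatial.transform import Rotation as R
from station import robot, get_image, camera_params, ticket, spot_in, pinpoint
def rot(a):
    a=np.array(a,float)
    return a if a.shape==(3,3) else R.from_quat(a).as_matrix()
def ray(cp,px):
    d=np.array([(px[0]-cp['cx'])/cp['fx'],-(px[1]-cp['cy'])/cp['fy'],-1.])
    return np.array(cp['origin']),rot(cp['attitude'])@d
def at_z(cp,px,z):
    o,d=ray(cp,px); return o+d*(z-o[2])/d[2]
def tri(rs):
    A=np.zeros((3,3));b=np.zeros(3)
    for o,d in rs:
        d=d/np.linalg.norm(d);P=np.eye(3)-np.outer(d,d);A+=P;b+=P@o
    x=np.linalg.solve(A,b)
    return x,[np.linalg.norm((np.eye(3)-np.outer(d,d)/(d@d))@(x-o)) for o,d in rs]
def look(name,save=None):
    cp=camera_params(name); im,dep=get_image(name)
    if save: cv2.imwrite('pics/'+save,im[:,:,::-1])
    return cp,im,dep
def dpt(cp,dep,px):
    c,r=int(round(px[0])),int(round(px[1])); w=dep[r-1:r+2,c-1:c+2]; w=w[w>0]
    if not len(w): return None
    o,d=ray(cp,px); return o+d*np.median(w)
E
python3 - <<'E'
from h import *
np.set_printoptions(precision=4,suppress=True)
s=robot.observe();print({k:np.round(v,3) for k,v in s.items()},robot.grasp_offset)
print(camera_params('top'))
ims={}
for c in ['top','scene']:
    ims[c]=look(c,c+'1.png')
names=['board','fence','fence_grip','fence_face','stop','stop_face','lever','lever_knob','lever_pivot','tub','bowl','shaker','clamp']
for n in names:
    rs=[]
    for c in ['top','scene']:
        p=pinpoint(c,n)
        if p: 
            print(n,c,np.round(p[0]['at'],1),round(p[0]['p'],2),dpt(ims[c][0],ims[c][2],p[0]['at']));rs.append(ray(ims[c][0],p[0]['at']))
    if len(rs)==2: print('   tri',*tri(rs))
E
```

```text
{'clock': np.float64(0.0), 'joints': array([ 1.077,  0.053,  1.402,  0.   ,  1.689, -0.07 ]), 'joint_velocities': array([ 0.001,  0.002, -0.001,  0.001, -0.001,  0.   ]), 'tau': array([  0.001, -38.168, -36.018,  -0.   ,   0.006,  -0.   ]), 'tool_pos': array([0.216, 0.478, 0.23 ]), 'tcp_rot': array([ 0.21 ,  0.978, -0.001, -0.   ]), 'ft_force': array([0.945, 0.078, 0.501]), 'torque': array([ 0.014,  0.032, -0.007]), 'grip_force': np.float64(0.0), 'opening': np.float64(0.086)} 0.0187
{'fx': 567.9002249461315, 'fy': 567.9002249461315, 'cx': 314.9766066382552, 'cy': 245.41291740263216, 'origin': array([ 0.2767, -0.0288,  1.7388]), 'attitude': array([-0.0699,  0.0598,  0.7064, -0.7018])}
board top [323.2 257.8] 0.64 [ 0.5571 -0.0301  0.0203]
board scene [327.7 267.9] 0.76 [ 0.6041 -0.0704  0.0683]
   tri [ 0.5608 -0.0288  0.0045] [np.float64(0.0016730698009477752), np.float64(0.0016730698009477661)]
fence top [332.7 259.9] 0.71 [ 0.5498 -0.059   0.024 ]
fence scene [319.4 266. ] 0.85 [ 0.5654 -0.0584  0.036 ]
   tri [ 0.5535 -0.0547  0.0233] [np.float64(0.005610173436880764), np.float64(
[... 1715 characters left out ...]
loat64(0.00031277763703259034), np.float64(0.0003127776370327782)]
bowl top [479.8 277.7] 0.76 [ 0.4942 -0.5085  0.0058]
bowl scene [118.9 375.2] 0.68 [ 0.4936 -0.5118  0.0054]
   tri [ 0.4939 -0.5103  0.0048] [np.float64(0.0015910134497944771), np.float64(0.001591013449794372)]
shaker top [193.3 245.3] 0.78 [0.5901 0.3593 0.0693]
shaker scene [444.2 206.7] 0.79 [0.6257 0.3523 0.0231]
   tri [ 0.6075  0.3793 -0.0029] [np.float64(0.004753741995182364), np.float64(0.004753741995182385)]
clamp top [318.6 236.2] 0.65 [ 0.621  -0.0165  0.0392]
clamp scene [302.2 279.3] 0.74 [ 0.5873 -0.13    0.0627]
   tri [ 0.5914 -0.0623  0.0315] [np.float64(0.05498655179319189), np.float64(0.0549865517931918)]
```

Run:
```python
import cv2
a=cv2.imread('pics/top1.png');b=cv2.imread('pics/scene1.png')
a=cv2.resize(a[180:330,250:450],None,fx=4,fy=4,interpolation=cv2.INTER_CUBIC)
cv2.imwrite('pics/topc.png',a)
b=cv2.resize(b[180:340,210:450],None,fx=3.3,fy=3.3,interpolation=cv2.INTER_CUBIC)
cv2.imwrite('pics/scenec.png',b)
```

```text
(no output)
```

View pics/topc.png

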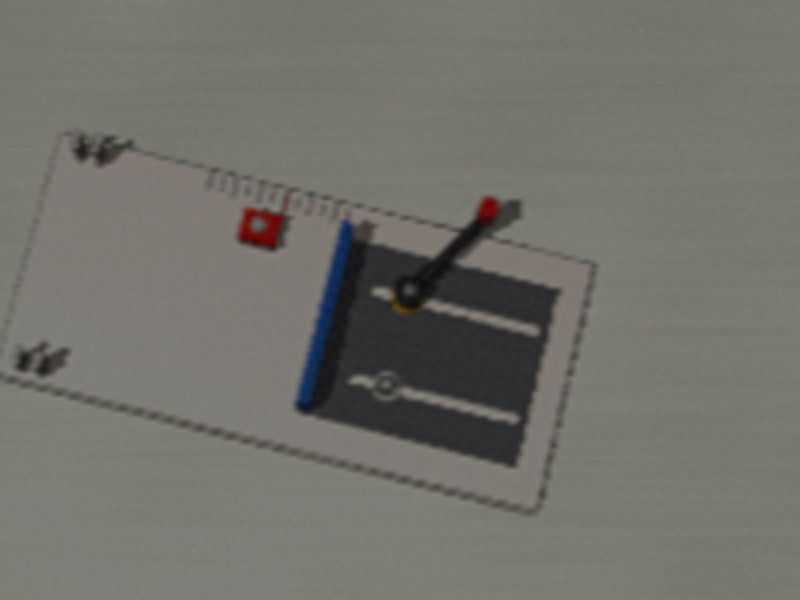

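View pics/scenec.png

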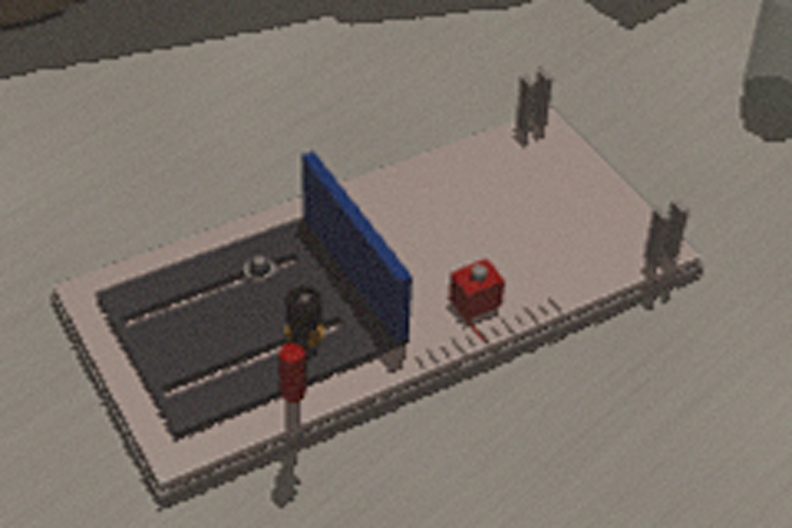

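The top crop shows the fence plate from (350,225) to (303,405), the red stop at (262,228), the lever pivot at (408,291) and its knob at (488,208). The scene view agrees, with the lever pointing out to the board's +x side. Next I'll work out the move to a point above the fence.

```bash
cat >> h.py <<'E'
def goal(pos,yawy,s=None):
    "pos world, yawy: angle (deg) of tool y in world, tool down"
    s=s or robot.observe(); T=rot(s['tcp_rot']); a=np.radians(yawy)
    y=np.array([np.cos(a),np.sin(a),0]); z=np.array([0,0,-1.]); G=np.c_[np.cross(y,z),y,z]
    return np.round(np.r_[100*T.T@(np.array(pos)-s['tool_pos']),np.degrees(R.from_matrix(T.T@G).as_rotvec())],2)
E
python3 - <<'E'
from h import *
s=robot.observe();cp=camera_params('wrist');T=rot(s['tcp_rot'])
print(T.T@(cp['origin']-s['tool_pos']),T.T@rot(cp['attitude']),cp['fx'],cp['fy'])
print(goal([.50,-.06,.25],75))
E
```

```text
[ 0.07471476 -0.00079924 -0.14295572] [[-4.30420163e-04  9.55954687e-01  2.93513971e-01]
 [ 9.99999905e-01  4.30657651e-04  6.38161172e-05]
 [-6.53987210e-05  2.93513971e-01 -9.55954782e-01]] 399.96966351483763 399.96966351483763
[-48.05 -37.41  -1.87   0.     0.    -9.28]
```

>>> move_arm:
  targets:
    - [-48,-37.4,-1.9,0,0,-9.3,-1]
    - [-48,-37.4,-1.9,0,0,-9.3,-1]
    - [-48,-37.4,-1.9,0,0,-9.3,-1]
    - [-48,-37.4,-1.9,0,0,-9.3,-1]
    - [-48,-37.4,-1.9,0,0,-9.3,-1]
    - [-48,-37.4,-1.9,0,0,-9.3,-1]
    - [-48,-37.4,-1.9,0,0,-9.3,-1]
    - [-48,-37.4,-1.9,0,0,-9.3,-1]
    - [-48,-37.4,-1.9,0,0,-9.3,-1]
    - [-48,-37.4,-1.9,0,0,-9.3,-1]

```text
clock: 2.4
tool_pos: [0.4482, 0.037, 0.2472]
tcp_rot: [0.13, 0.991, 0.0, 0.0]
ft_force: [0.7, 1.9, 0.1]
opening: 0.0856
grip_force: 0.0
```

Run:
```python
from h import *
print(robot.observe()['tool_pos'],goal([.50,-.06,.25],75))
```

```text
[0.44815606 0.03699006 0.24719266] [-7.52 -8.03 -0.28  0.03  0.05  0.01]
```

>>> move_arm:
  targets:
    - [-7.5,-8,-0.3,0,0,0,-1]
    - [-7.5,-8,-0.3,0,0,0,-1]
    - [-7.5,-8,-0.3,0,0,0,-1]
    - [-7.5,-8,-0.3,0,0,0,-1]
    - [-7.5,-8,-0.3,0,0,0,-1]

```text
clock: 2.9
tool_pos: [0.4991, -0.0567, 0.2498]
tcp_rot: [0.13, 0.992, 0.0, -0.0]
ft_force: [-0.1, -0.9, 0.6]
opening: 0.0853
grip_force: 0.0
```

Run:
```python
from h import *
np.set_printoptions(precision=4,suppress=True)
import json
print(robot.observe()['tool_pos'])
cp,im,dep=look('wrist','w1.png')
np.savez('w1.npz',im=im,dep=dep,o=cp['origin'],a=rot(cp['attitude']),k=[cp['fx'],cp['fy'],cp['cx'],cp['cy']])
for n in ['fence','fence_grip','fence_face','stop','stop_face','lever_knob','lever_pivot','clamp','lever']:
    for p in pinpoint('wrist',n)[:1]:
        z=dict(fence_grip=.087,fence_face=.04,stop_face=.04,lever_knob=.102,fence=.02,stop=.02,clamp=.02,lever=.06,lever_pivot=.06)[n]
        print(n,np.round(p['at'],1),round(p['p'],2),dpt(cp,dep,p['at']),at_z(cp,p['at'],z))
```

```text
[ 0.4991 -0.0567  0.2498]
fence [341.6 241.5] 0.6 [ 0.5246 -0.0481  0.0875] [ 0.5462 -0.0503  0.02  ]
fence_grip [347.4 232.1] 0.7 [ 0.5181 -0.0417  0.0876] [ 0.5183 -0.0417  0.087 ]
fence_face [347.  306.8] 0.61 [ 0.5818 -0.0578  0.0874] [ 0.6059 -0.0609  0.04  ]
stop [389.9 297.8] 0.96 [ 0.6155 -0.0176  0.0241] [ 0.6176 -0.0173  0.02  ]
stop_face [395.3 305.2] 0.59 [ 0.6132 -0.0154  0.0461] [ 0.6164 -0.015   0.04  ]
lever_knob [224.9 387.9] 0.62 [ 0.6214 -0.1764  0.1029] [ 0.622  -0.1768  0.102 ]
lever_pivot [278.5 293.3] 0.9 [ 0.5646 -0.1154  0.0645] [ 0.5665 -0.1165  0.06  ]
clamp [284.3 275.1] 0.68 [ 0.5611 -0.112   0.0323] [ 0.5657 -0.1145  0.02  ]
lever [283.1 286.3] 0.62 [ 0.5591 -0.1095  0.0645] [ 0.5609 -0.1105  0.06  ]
```

View pics/w1.png

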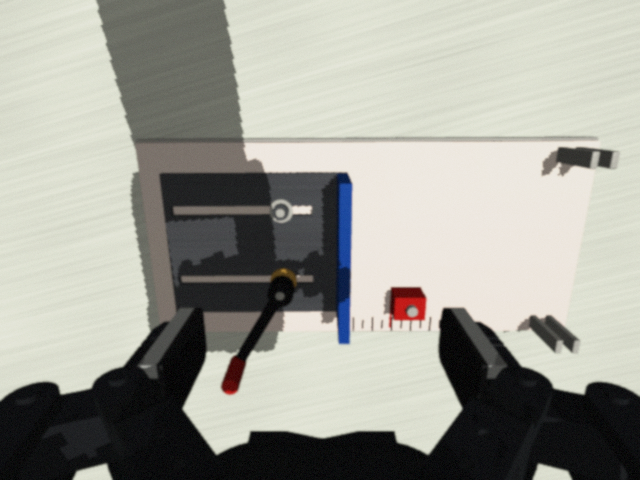

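The wrist view shows the blue plate from (345,175) to (345,342), the stop at (408,305), the pivot at (282,290) and the knob at (232,378). I'll fit the yaw and the points from depth and colour.

```bash
cat >> h.py <<'E'
def cloud(cp,dep):
    v,u=np.mgrid[0:480,0:640]; d=np.stack([(u-cp['cx'])/cp['fx'],-(v-cp['cy'])/cp['fy'],-np.ones(u.shape)],-1)
    return np.array(cp['origin'])+(d*dep[...,None])@rot(cp['attitude']).T
E
python3 - <<'E'
from h import *
np.set_printoptions(precision=4,suppress=True)
f=np.load('w1.npz');cp=dict(zip(['fx','fy','cx','cy'],f['k']),origin=f['o'],attitude=f['a'])
P=cloud(cp,f['dep']);im=f['im'].astype(int);r,g,b=im[...,0],im[...,1],im[...,2];ok=f['dep']>0
X=P[ok&(b>r+40)&(b>g+30)&(P[...,2]>.083)&(P[...,2]<.092)]
c=X.mean(0);u,s,v=np.linalg.svd(X[:,:2]-c[:2]);d=v[0]*np.sign(v[0][0]);yaw=np.degrees(np.arctan2(d[1],d[0]))
ex=np.r_[d,0];ey=np.r_[-d[1],d[0],0];t=(X-c)@ex;w=(X-c)@ey
mid=c+ex*(t.max()+t.min())/2+ey*(np.percentile(w,2)+np.percentile(w,98))/2
print('yaw',yaw,'mid',mid,'len',np.ptp(t),'w',np.percentile(w,[2,98]),len(X))
red=ok&(r>g+50)&(r>b+50)
S=P[red&(P[...,2]>.042)&(P[...,2]<.05)&(P[...,1]>-.1)]
q=(S-mid);print('stop x',np.percentile(q@ex,[2,98]),'y',np.percentile(q@ey,[2,98]),'z',np.median(S[:,2]))
K=P[red&(P[...,2]>.098)&(P[...,2]<.107)&(P[...,1]<-.1)];print('knob',K.mean(0),np.ptp(K,axis=0),len(K))
print('gap to stop', np.percentile(q@ey,2)-.005)
g=mid-.03*ex; print('grip',g); print(goal([g[0],g[1],.14],yaw+90))
E
```

```text
yaw -14.70199635676217 mid [ 0.5478 -0.0518  0.0874] len 0.14042075966298917 w [-0.0047  0.0048] 1946
stop x [0.0457 0.0696] y [0.0504 0.0798] z 0.04637656022672704
knob [ 0.6211 -0.1721  0.102 ] [0.0154 0.0135 0.0064] 217
gap to stop 0.045417701655453856
grip [ 0.5187 -0.0442  0.0874]
[-1.53  1.77 10.99  0.01  0.01 -0.26]
```

>>> move_arm:
  targets:
    - [-1.5,1.8,4,0,0,-0.26,0]
    - [-1.5,1.8,9,0,0,-0.26,0]
    - [-1.5,1.8,11,0,0,-0.26,0]
    - [-1.5,1.8,14,0,0,-0.26,0]
    - [-1.5,1.8,17,0,0,-0.26,0]
    - [-1.5,1.8,19.6,0,0,-0.26,0]
    - [-1.5,1.8,19.6,0,0,-0.26,0]

```text
clock: 4.1
tool_pos: [0.5159, -0.0437, 0.0499]
tcp_rot: [0.128, 0.992, 0.0, -0.004]
ft_force: [-0.1, 0.6, 0.1]
opening: 0.0426
grip_force: 0.0
```

Run:
```python
from h import *
s=robot.observe();print(s['ft_force'],s['opening'],goal([.5187,-.0442,.052],75.3))
```

```text
[-0.09701065  0.56167361  0.11293852] 0.0425941454311199 [-0.28  0.02 -0.21 -0.04 -0.44 -0.02]
```

>>> move_arm:
  targets:
    - [-0.2,0,-0.2,0,-0.4,0,0.5]
    - [-0.2,0,-0.2,0,-0.4,0,1]
    - [-0.2,0,-0.2,0,-0.4,0,1]
    - [-0.2,0,-0.2,0,-0.4,0,1]
    - [-0.2,0,-0.2,0,-0.4,0,1]
    - [-0.2,0,-0.2,0,-0.4,0,1]
  squeeze: 40

```text
clock: 4.7
tool_pos: [0.5219, -0.0447, 0.0583]
tcp_rot: [0.128, 0.992, -0.0, 0.006]
ft_force: [-1.0, 1.4, 7.6]
opening: 0.0091
grip_force: 42.1
```

>>> move_arm:
  targets:
    - [0,0,0,0,0,0,1]
    - [0,0,0,0,0,0,1]

```text
clock: 4.9
tool_pos: [0.522, -0.0447, 0.0583]
tcp_rot: [0.128, 0.992, -0.0, 0.006]
ft_force: [-0.3, 0.6, 6.7]
opening: 0.0091
grip_force: 42.1
```

Run:
```python
from h import *
s=robot.observe();T=rot(s['tcp_rot']);print(s['tool_pos'],T.T@s['ft_force'],s['grip_force'],goal([.5187,-.0442,.052],75.3))
```

```text
[ 0.52195271 -0.044725    0.05832722] [ 0.35642217  0.49934594 -6.69098417] 42.08679556846619 [ 0.34 -0.03  0.63  0.04  0.66 -0.02]
```

>>> move_arm:
  targets:
    - [0,0.5,0,0,0.5,0,1]
    - [0,1,0,0,0.5,0,1]
    - [0,1.5,0,0,0.5,0,1]
    - [0,2,0,0,0.5,0,1]
    - [0,2.5,0,0,0.5,0,1]
    - [0,3,0,0,0.5,0,1]
    - [0,3.4,0,0,0.5,0,1]
    - [0,3.7,0,0,0.5,0,1]
    - [0,3.8,0,0,0.5,0,1]
    - [0,3.8,0,0,0.5,0,1]

```text
clock: 5.9
tool_pos: [0.5314, -0.0082, 0.0583]
tcp_rot: [0.128, 0.992, -0.0, 0.001]
ft_force: [-2.9, -1.0, 7.5]
opening: 0.0094
grip_force: 42.4
```

```bash
cat > st.py <<'E'
from h import *
np.set_printoptions(precision=4,suppress=True)
s=robot.observe();T=rot(s['tcp_rot'])
print('toolF',T.T@s['ft_force'],'y progress',(s['tool_pos']-np.array([.522,-.0447,.0583]))@np.array([.2538,.9673,0]))
E
python3 st.py
```

```text
toolF [ 2.5531 -1.6736 -7.5291] y progress 0.03769423239397211
```

>>> move_arm:
  targets:
    - [0,0.1,0,0,0,0,1]
    - [0,0.2,0,0,0,0,1]
    - [0,0.3,0,0,0,0,1]
    - [0,0.4,0,0,0,0,1]
    - [0,0.5,0,0,0,0,1]

```text
clock: 6.4
tool_pos: [0.5326, -0.0037, 0.0583]
tcp_rot: [0.128, 0.992, -0.0, 0.001]
ft_force: [-3.6, -2.4, 8.4]
opening: 0.0089
grip_force: 42.4
```

```bash
python3 st.py
```

```text
toolF [ 2.8067 -3.2487 -8.3865] y progress 0.04238052596190201
```

>>> move_arm:
  targets:
    - [0,0.04,0,0,0,0,1]
    - [0,0.08,0,0,0,0,1]
    - [0,0.12,0,0,0,0,1]
    - [0,0.16,0,0,0,0,1]

```text
clock: 6.8
tool_pos: [0.533, -0.0021, 0.0583]
tcp_rot: [0.128, 0.992, -0.0, 0.001]
ft_force: [-3.5, -1.5, 7.1]
opening: 0.0093
grip_force: 42.4
```

```bash
python3 st.py
```

```text
toolF [ 2.9871 -2.3814 -7.143 ] y progress 0.043966137741879546
```

Not in contact yet, so I'll continue in small steps.

>>> move_arm:
  targets:
    - [0,0.03,0,0,0,0,1]
    - [0,0.06,0,0,0,0,1]
    - [0,0.09,0,0,0,0,1]

```text
clock: 7.1
tool_pos: [0.5332, -0.0012, 0.0583]
tcp_rot: [0.128, 0.992, -0.0, 0.001]
ft_force: [-3.6, -2.1, 7.8]
opening: 0.0092
grip_force: 42.4
```

```bash
python3 st.py
```

```text
toolF [ 2.9271 -2.9657 -7.791 ] y progress 0.044871348630699345
```

>>> move_arm:
  targets:
    - [0,0.03,0,0,0,0,1]
    - [0,0.06,0,0,0,0,1]

```text
clock: 7.3
tool_pos: [0.5333, -0.0006, 0.0583]
tcp_rot: [0.128, 0.992, -0.0, 0.001]
ft_force: [-3.5, -2.6, 8.0]
opening: 0.0094
grip_force: 42.4
```

```bash
python3 st.py
```

```text
toolF [ 2.7208 -3.4476 -8.0061] y progress 0.045496377311590376
```

>>> move_arm:
  targets:
    - [0,0.02,0,0,0,0,1]
    - [0,0.05,0,0,0,0,1]

```text
clock: 7.5
tool_pos: [0.5335, -0.0002, 0.0583]
tcp_rot: [0.128, 0.992, -0.0, 0.001]
ft_force: [-4.6, -2.0, 6.3]
opening: 0.0091
grip_force: 42.4
```

```bash
python3 st.py
```

```text
toolF [ 3.9444 -3.105  -6.3453] y progress 0.04596677843974969
```

>>> move_arm:
  targets:
    - [0,0.02,0,0,0,0,1]
    - [0,0.05,0,0,0,0,1]

```text
clock: 7.7
tool_pos: [0.5336, 0.0002, 0.0583]
tcp_rot: [0.128, 0.992, -0.0, 0.001]
ft_force: [-3.8, -3.4, 7.9]
opening: 0.0096
grip_force: 42.4
```

```bash
python3 st.py
```

```text
toolF [ 2.7904 -4.2408 -7.8593] y progress 0.0464104158574193
```

>>> move_arm:
  targets:
    - [0,0.02,0,0,0,0,1]
    - [0,0.04,0,0,0,0,1]

```text
clock: 7.9
tool_pos: [0.5336, 0.0002, 0.0583]
tcp_rot: [0.128, 0.992, -0.001, 0.001]
ft_force: [-4.7, -4.9, 8.3]
opening: 0.0096
grip_force: 42.5
```

```bash
python3 st.py
```

```text
toolF [ 3.2559 -5.9377 -8.3192] y progress 0.046403919370607206
```

>>> move_arm:
  targets:
    - [0,0.02,0,0,0,0,1]
    - [0,0.04,0,0,0,0,1]

```text
clock: 8.1
tool_pos: [0.5336, 0.0003, 0.0583]
tcp_rot: [0.128, 0.992, -0.001, 0.001]
ft_force: [-5.2, -7.2, 8.6]
opening: 0.0093
grip_force: 42.5
```

```bash
python3 st.py
```

```text
toolF [ 3.1931 -8.3033 -8.5923] y progress 0.04644394591868519
```

In contact now, with about 5 N on the stop. I'll add a touch and hold.

>>> move_arm:
  targets:
    - [0,0.02,0,0,0,0,1]
    - [0,0.02,0,0,0,0,1]
    - [0,0.02,0,0,0,0,1]
    - [0,0.02,0,0,0,0,1]

```text
clock: 8.5
tool_pos: [0.5336, 0.0003, 0.0583]
tcp_rot: [0.128, 0.992, -0.001, 0.001]
ft_force: [-5.5, -6.5, 9.4]
opening: 0.0093
grip_force: 42.5
```

```bash
python3 st.py
```

```text
toolF [ 3.6342 -7.7144 -9.354 ] y progress 0.0464149931691414
```

>>> move_arm:
  targets:
    - [0,-0.05,0,0,0,0,1]
    - [0,-0.1,0,0,0,0,1]
    - [0,-0.1,0,0,0,0,0.3]
    - [0,-0.1,0,0,0,0,0]
    - [0,-0.1,0,0,0,0,0]
    - [0,-0.1,-3,0,0,0,0]
    - [0,-0.1,-8,0,0,0,0]
    - [-2,-3,-12,0,0,0,0]
    - [-2,-5,-16,0,0,0,0]
    - [-2,-5,-18,0,0,0,0]

```text
clock: 9.5
tool_pos: [0.5404, -0.0539, 0.2402]
tcp_rot: [0.129, 0.992, -0.0, 0.002]
ft_force: [0.6, 0.4, 0.9]
opening: 0.0429
grip_force: 0.0
```

Run:
```python
from h import *
np.set_printoptions(precision=4,suppress=True)
print(robot.observe()['tool_pos'])
cp,im,dep=look('wrist','w2.png')
P=cloud(cp,dep);im=im.astype(int);r,g,b=im[...,0],im[...,1],im[...,2];ok=dep>0
a=np.radians(-14.70);ex=np.array([np.cos(a),np.sin(a),0]);ey=np.array([-np.sin(a),np.cos(a),0])
X=P[ok&(b>r+40)&(b>g+30)&(P[...,2]>.083)&(P[...,2]<.092)]
red=ok&(r>g+50)&(r>b+50)
S=P[red&(P[...,2]>.042)&(P[...,2]<.05)&(P[...,1]>-.1)]
print('fence y',np.percentile(X@ey,[2,98]),'stop y',np.percentile(S@ey,[2,98]))
K=P[red&(P[...,2]>.098)&(P[...,2]<.107)&(P[...,1]<-.1)]
print('knob',K.mean(0),K.min(0),K.max(0),len(K))
for n in ['lever_knob','lever_pivot','clamp']:
    for p in pinpoint('wrist',n)[:1]: print(n,np.round(p['at'],1),round(p['p'],2),dpt(cp,dep,p['at']),at_z(cp,p['at'],dict(lever_knob=.102,lever_pivot=.065,clamp=.03)[n]))
```

```text
[ 0.5404 -0.0539  0.2402]
fence y [0.1293 0.1392] stop y [0.1479 0.1689]
knob [ 0.6149 -0.1728  0.1004] [ 0.6142 -0.1756  0.0982] [ 0.6157 -0.1696  0.1025] 18
lever_knob [203.3 355.2] 0.58 [ 0.52   -0.0828  0.2883] [ 0.6238 -0.1764  0.102 ]
lever_pivot [262.1 258.9] 0.77 [ 0.5688 -0.1149  0.0642] [ 0.5685 -0.1147  0.065 ]
clamp [265.9 240.4] 0.89 [ 0.5577 -0.1101  0.0498] [ 0.5631 -0.1145  0.03  ]
```

View pics/w2.png

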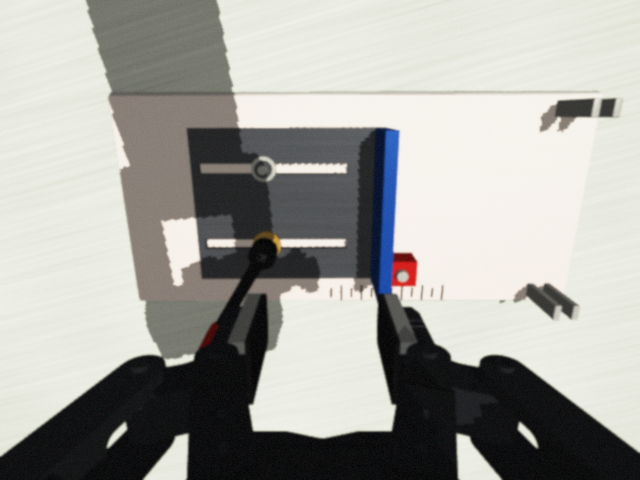

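The fence now bears on the stop at pixel (393,270), and the knob is partly hidden behind the left finger at about (210,335). Next I'll go to the knob with the closing line along the lever's tangent.

Run:
```python
from h import *
s=robot.observe();print(s['joints'],s['tool_pos'])
print(goal([.6205,-.1745,.16],42),goal([.6205,-.1745,.072],42))
```

```text
[-1.63342666e-01  1.01131079e-01  1.34208780e+00  3.84574049e-04
  1.70095835e+00 -1.47730805e+00] [ 0.53944333 -0.0514001   0.23489572]
[-10.99  -9.85   7.46  -0.04  -0.15  33.29] [-11.01  -9.85  16.26  -0.04  -0.15  33.29]
```

>>> move_arm:
  targets:
    - [-3,-3,0,0,0,8,0]
    - [-6,-6,0,0,0,16,0]
    - [-9,-8,2,0,0,24,0]
    - [-11,-9.8,4,0,0,33.3,0]
    - [-11,-9.8,7.5,0,0,33.3,0]
    - [-11,-9.8,7.5,0,0,33.3,0]
    - [-11,-9.8,7.5,0,0,33.3,0]
    - [-11,-9.8,7.5,0,0,33.3,0]

```text
clock: 10.5
tool_pos: [0.6215, -0.1737, 0.1625]
tcp_rot: [0.406, 0.914, 0.0, 0.0]
ft_force: [1.1, 0.2, 0.6]
opening: 0.0428
grip_force: 0.0
```

Run:
```python
from h import *
np.set_printoptions(precision=4,suppress=True)
s=robot.observe();print(s['tool_pos'],s['joints'])
cp,im,dep=look('wrist','w3.png')
P=cloud(cp,dep);im=im.astype(int);r,g,b=im[...,0],im[...,1],im[...,2];ok=dep>0
red=ok&(r>g+50)&(r>b+50)
K=P[red&(P[...,2]>.1)&(P[...,2]<.107)&(P[...,1]<-.1)]
if len(K): print('knob',K.mean(0),(K.min(0)+K.max(0))/2,np.ptp(K,axis=0),len(K))
for n in ['lever_knob','lever_pivot']:
    for p in pinpoint('wrist',n)[:1]: print(n,np.round(p['at'],1),round(p['p'],2),dpt(cp,dep,p['at']),at_z(cp,p['at'],dict(lever_knob=.102,lever_pivot=.065)[n]))
print(goal([.6205,-.1745,.072],42))
```

```text
[ 0.6215 -0.1737  0.1625] [-0.3298  0.4201  1.1096  0.      1.6113 -1.064 ]
knob [ 0.6219 -0.1724  0.1022] [ 0.622  -0.1727  0.1022] [0.0151 0.0144 0.0043] 569
lever_knob [319.5 106.1] 0.53 [ 0.5671 -0.1165  0.0643] [ 0.5677 -0.1169  0.102 ]
lever_pivot [319.9 105.5] 0.55 [ 0.567  -0.1161  0.0642] [ 0.5671 -0.1161  0.065 ]
[ 0.05 -0.12  9.08  0.04  0.08  0.03]
```

View pics/w3.png

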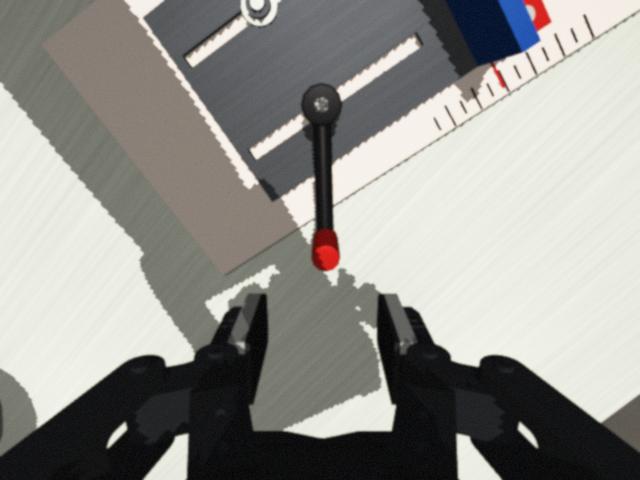

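The wrist view shows the knob at (326,255) and the pivot at (321,105). That puts the lever at −45.8° with r ≈ 79 mm, and the tool's x axis points at the pivot.

>>> move_arm:
  targets:
    - [0,0,3,0,0,-2,0]
    - [0,-0.1,6,0,0,-2,0]
    - [0,-0.1,8,0,0,-2,0]
    - [0,-0.1,9,0,0,-2,0.2]
    - [0,-0.1,9,0,0,-2,0.44]
    - [0,-0.1,9,0,0,-2,0.44]
    - [0,-0.1,9,0,0,-2,0.44]

```text
clock: 11.35
tool_pos: [0.621, -0.1752, 0.0727]
tcp_rot: [0.391, 0.92, 0.0, 0.001]
ft_force: [0.2, 0.8, 0.1]
opening: 0.0238
grip_force: 0.0
```

```bash
cat > lv.py <<'E'
from h import *
np.set_printoptions(precision=3,suppress=True)
F=[];M=[]
for i in range(4):
    s=robot.observe();T=rot(s['tcp_rot']);F.append(T.T@s['ft_force']);get_image('wrist')
d=s['tool_pos'][:2]-[.567,-.116];yw=np.degrees(np.arctan2(T[1,1],T[0,1]))
print('F',np.mean(F,0),np.std(F,0)[1],'tool',s['tool_pos'],'yaw',yw,'r',np.hypot(*d),'ang',np.degrees(np.arctan2(d[1],d[0])),'open',s['opening'])
E
python3 lv.py
```

```text
F [-0.065 -0.147  0.087] 0.6041383259001027 tool [ 0.621 -0.175  0.072] yaw 43.979013552010166 r 0.07978971780527619 ang -47.811708942057884 open 0.023687045293641653
```

>>> move_arm:
  targets:
    - [0.01,-0.28,0,0,0,2,0.44]
    - [0.02,-0.56,0,0,0,4,0.44]
    - [0.04,-0.84,0,0,0,6,0.44]
    - [0.08,-1.11,0,0,0,8,0.44]
    - [0.12,-1.39,0,0,0,10,0.44]

```text
clock: 12.05
tool_pos: [0.6103, -0.1823, 0.0713]
tcp_rot: [0.47, 0.883, 0.001, -0.0]
ft_force: [3.3, 6.2, 0.9]
opening: 0.0242
grip_force: 3.2
```

```bash
python3 lv.py
```

```text
F [ 2.742  5.668 -0.739] 0.5672265330696429 tool [ 0.61  -0.183  0.071] yaw 34.02108422739936 r 0.0792401970813694 ang -57.12630052761785 open 0.023763924209034
```

>>> move_arm:
  targets:
    - [0.01,-0.28,0,0,0,2,0.44]
    - [0.02,-0.56,0,0,0,4,0.44]
    - [0.04,-0.84,0,0,0,6,0.44]

```text
clock: 12.55
tool_pos: [0.603, -0.1864, 0.0712]
tcp_rot: [0.515, 0.857, 0.001, -0.0]
ft_force: [3.6, 6.9, 0.3]
opening: 0.0238
grip_force: 3.3
```

```bash
python3 lv.py
```

```text
F [ 3.702  5.304 -0.549] 0.6679989142977723 tool [ 0.603 -0.187  0.071] yaw 28.028859535833828 r 0.07928872894097136 ang -63.151674283616124 open 0.023973632908688244
```

>>> move_arm:
  targets:
    - [0.01,-0.28,0,0,0,2,0.44]
    - [0.02,-0.56,0,0,0,4,0.44]

```text
clock: 12.95
tool_pos: [0.5983, -0.1887, 0.0712]
tcp_rot: [0.545, 0.839, 0.002, -0.0]
ft_force: [5.5, 7.9, -0.4]
opening: 0.024
grip_force: 4.2
```

```bash
python3 lv.py
```

```text
F [ 4.649  6.759 -0.283] 1.1574352890016153 tool [ 0.598 -0.189  0.071] yaw 24.043349778780527 r 0.07925743240548329 ang -66.91279039105838 open 0.02386952818558249
```

>>> move_arm:
  targets:
    - [0.05,-0.28,0,0,0,2,0.44]
    - [0.1,-0.56,0,0,0,4,0.44]

```text
clock: 13.35
tool_pos: [0.5934, -0.1905, 0.0713]
tcp_rot: [0.574, 0.819, 0.002, 0.001]
ft_force: [9.3, 4.5, -2.1]
opening: 0.0239
grip_force: 5.4
```

```bash
python3 lv.py
```

```text
F [1.024 9.234 1.618] 1.0199401959913912 tool [ 0.593 -0.191  0.071] yaw 20.031328837119695 r 0.07910990716021198 ang -70.74655999246495 open 0.024133890515607583
```

>>> move_arm:
  targets:
    - [0.01,-0.14,0,0,0,1,0.44]
    - [0.02,-0.28,0,0,0,2,0.44]

```text
clock: 13.75
tool_pos: [0.5909, -0.1913, 0.0713]
tcp_rot: [0.588, 0.809, 0.002, 0.001]
ft_force: [10.2, 4.5, -1.9]
opening: 0.0243
grip_force: 5.7
```

```bash
python3 lv.py; python3 lv.py
```

```text
F [ 1.646 10.831  2.721] 0.4051685919808094 tool [ 0.591 -0.191  0.071] yaw 18.043891164806077 r 0.07900523968137341 ang -72.52901871235785 open 0.02420937734266325
F [ 1.465 10.633  2.229] 0.44952808608071093 tool [ 0.591 -0.191  0.071] yaw 18.05287300344686 r 0.07901451542004562 ang -72.54243844598518 open 0.02399752789359622
```

10.7 N, which is in the firm window. I'll back off centrally, open and lift.

>>> move_arm:
  targets:
    - [0,0.2,0,0,0,0,0.44]
    - [0,0.4,0,0,0,0,0.3]
    - [0,0.4,0,0,0,0,0]
    - [0,0.4,0,0,0,0,0]
    - [0,0.4,-3,0,0,0,0]
    - [0,0.4,-7,0,0,0,0]
    - [0,0.4,-12,0,0,0,0]
    - [3,0.4,-16,0,0,0,0]
    - [6,0.4,-18,0,0,0,0]
    - [6,0.4,-18,0,0,0,0]

```text
clock: 15.15
tool_pos: [0.575, -0.1323, 0.2561]
tcp_rot: [0.587, 0.81, 0.001, 0.003]
ft_force: [0.1, -0.9, -0.3]
opening: 0.0429
grip_force: 0.0
```

Run:
```python
from h import *
np.set_printoptions(precision=4,suppress=True)
s=robot.observe();print(s['tool_pos'],s['ft_force'])
cp,im,dep=look('wrist','w4.png')
P=cloud(cp,dep);im=im.astype(int);r,g,b=im[...,0],im[...,1],im[...,2];ok=dep>0
a=np.radians(-14.70);ex=np.array([np.cos(a),np.sin(a),0]);ey=np.array([-np.sin(a),np.cos(a),0])
X=P[ok&(b>r+40)&(b>g+30)&(P[...,2]>.083)&(P[...,2]<.092)]
red=ok&(r>g+50)&(r>b+50)
S=P[red&(P[...,2]>.042)&(P[...,2]<.05)&(P[...,1]>-.1)]
for n,A in (('fence',X),('stop',S)):
    if len(A): print(n,np.percentile(A@ey,[2,98]),len(A))
K=P[red&(P[...,2]>.1)&(P[...,2]<.107)&(P[...,1]<-.1)]
if len(K):
    k=(K.min(0)+K.max(0))/2; d=k[:2]-[.567,-.116]; print('knob',k,np.hypot(*d),np.degrees(np.arctan2(d[1],d[0])))
```

```text
[ 0.575  -0.1323  0.2561] [ 0.1306 -0.8896 -0.3333]
fence [0.1294 0.1392] 2705
stop [0.1482 0.1691] 711
knob [ 0.5939 -0.1899  0.1021] 0.07863640088465906 -69.96398321237065
```

View pics/w4.png

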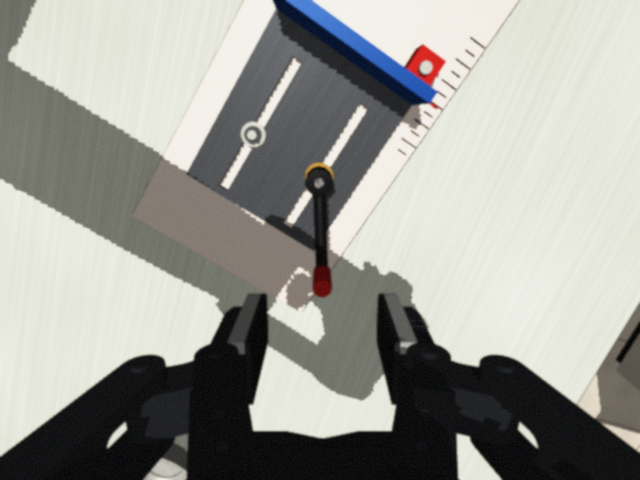

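The fence is against the stop at pixel (425,75). The lever turned 24° clockwise and stayed there, with the knob at (321,280), and the arm is clear.

```bash
python3 -c "
from station import ticket
print(ticket.job_done())"
```

```text
the job is handed in; nothing more can be done
None
```

I set the fence snug against the red stop (about 5 N), tightened the clamp lever to about 10.7 N after a 24° clockwise swing, let go with the arm clear, and handed the job in at about 15 s; the hand-in gave no verdict.

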